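# Fit the hinge pin of the bench swing stop

## Task

The swing stop on the bench has lost its hinge pin. Take the long pin with the red knob out of the wooden stand and thread it straight down through both bores of the blue hinge bracket, the upper and then the lower, until its collar rests on the brass bush; then let go. Leave the short pin with the black knob in the stand.

Things in the scene. Friction and masses are not known exactly. Their poses are not given: they have to be found in the camera images.
- long_pin_knob (a point): Centre of the long pin's red knob (36 mm across, 50 high); z up the pin's axis. Under the knob a steel collar 44 mm across, its underside 31 mm below this point, then a shaft 18 mm across, 105 long, tapering over its last 10 mm to 8; tip 136 mm below this point. About 0.25 kg. Starts upright, hanging by its collar in one of two holes of a fixed wooden stand 122 mm high; comes out straight up.
- short_pin_knob (a point): Centre of the black knob of the short pin, in the stand's other hole, 100 mm from the long pin. Same knob, collar and shaft width, but its shaft is only 45 mm long.
- upper_bore (a point): Centre of the upper bore of the fixed blue hinge bracket, at the top of its brass bush (42 mm across), 123 mm above the bench; z up along the bores, x towards the bracket's upright back, which is 43 to 57 mm from the bore axis and lower than the bush. Bore 28 mm wide; nothing stands above it.
- lower_bore (a point): Centre of the bracket's lower bore, at the lower lug's top, 44 mm above the bench, in line under the upper bore; 28 mm wide, lug 14 mm thick, open below. Between the lugs is the eye (32 mm hole, always in line) of a wooden swing arm 136 mm long that points at the robot and may swing. With the pin home its tip is 26 mm below this point, its knob's centre 110 mm above.
There are look-alikes about, which are no part of the job. What is shaped like the part that bears long_pin_knob but green or turquoise is not meant.

How it is judged:
At the end, for the whole second after the job is handed in: The long red-knobbed pin is through both bores with its collar on the bush (knob centre 100 to 117 mm above the lower bore's top, 110 mm when home), its knob within 15 mm of the bore axis and the pin within 10 degrees of it, and released; the short pin's knob is within 30 mm of where it started (z of long_pin_knob in the frame of lower_bore between 0.1 and 0.117 m and horizontal distance between long_pin_knob and upper_bore below 0.015 m and angle between the z axis of long_pin_knob and the z axis of upper_bore, either way round below 0.17 rad and distance of short_pin_knob from where it was at the start of the episode below 0.03 m); the robot touches nothing.
It fails at once if the short pin is moved by more than 30 mm (distance of short_pin_knob from where it was at the start of the episode above 0.03 m).
It also fails if it takes over 45 s, if anything falls off the work surface, if the arm or the gripper's body presses on something with over 40 N, if the wrist force passes 120 N, or if a joint passes its speed limit or range.

## Robot

A 7-joint arm with a two-finger parallel gripper is mounted at the origin on a cart in front of the work surface, level with it; the furniture and walls round the work are solid. World frame = base frame: x ahead of the robot, y to its left, z up, the work surface at z = 0. Lengths are in m, angles in rad, forces in N, time in s.
With the tool pointing down it reaches from about 0.4 to 0.85 m from the base axis. Payload 4.4 kg.
Tool frame: the origin (TCP) lies midway between the tips of the shut fingers; the grasp point (between the pads) lies r.grasp_offset behind it (r.grasp_offset is the distance from the TCP to the grasp point, in m); z points along the fingers, y is the line along which they close (so a half turn about z gives the same grasp; the last joint's range is limited). The gripper opens to 94 mm and grips with 3 to 60 N. Pads are 16 mm wide; open, the fingers measure 119 mm over their backs; the gripper's body (75 mm by 177 mm) begins 78 mm behind the grasp point.
Start: joints at [1.082, 0.628, 0.038, 1.517, -0.027, 0.996, -0.02], TCP at [0.267, -0.593, 0.205] pointing down, gripper open.
Joint ranges: [-3.06, 3.06], [-0.37, 2.12], [-1.25, 1.32], [0.18, 2.47], [-1.1, 4.24], [0.23, 1.98], [-2.94, 2.94]. Speed limits (rad/s): [2.57, 2.57, 3.14, 3.14, 3.14, 3.14, 3.14].

## Interface

Orientations are given as a unit quaternion [w, x, y, z].
In Python, from bench import r gives the robot as it stands.
- The arm moves only by the shell command python3 -m jog 'ROWS' [OPENING] [FORCE]. ROWS is JSON, a list of rows, each an object of numbers: "tx", "ty", "tz": the shift along the world's x, y, z each as a share of 0.1 m, from -1 to 1; "turn": the turn about the world's z as a share of 30 degrees, from -1 to 1. A call has 1 to 12 rows; each row is the pose to reach, as a shift and turn from the pose commanded when the call began; what a row does not reach only later rows make up. A row lasts 1/8 s, in which the tool goes at most 62.5 mm and 10.7 degrees, less where a joint would pass 70% of its speed; a pose out of reach is approached as far as the arm can. A call with a number of a shift or a turn outside -1 to 1 is refused whole. A call with a gripper value outside its range is refused whole. OPENING is the opening, from -1 (shut) to 1 (fully open), set as the call begins (- or left out, the last holds). The fingers move at their own pace and stop on an object; FORCE is the grip in N (left out, the last holds). Time passes only in rows, so rows that repeat a pose let the fingers close. It gives the time, the measured TCP pose, the force, the opening and the grip force at its end, in the units of the state.
- r.state(): the state, without advancing time (a new reading comes with each control period).
- r.snapshot(name): name is "side" or "top"; returns the picture (400x640x3 uint8, blue, green, red); there is no depth.
- r.camera_params(name): a dict with "K" (3x3 intrinsics, pixels), "dist_coeffs" ([k1, k2, p1, p2, k3] as OpenCV has them; the pictures are not rectified), "cam_to_world" (4x4, takes a point from camera to world coordinates). Camera axes: x right, y down, z forward; pixel columns grow to the right and rows downward; lengths in m; the calibration is good to about 2 mm. A picture is of the moment at which its call begins. camera_params takes no time and is no camera call.
- r.sign_off(): hands the job in; it is judged then, once.
The state is a dict: "time": time; "joints": joint angles; "dq": joint speeds; "joint_torque": joint torques, N m; "eef_pos": TCP position; "orientation": TCP orientation; "wrist_force": force on the tool from outside, world axes, zero at the start; "ft_torque": the same for the moment, N m; "gripper_width": finger opening in m; "grip_force": force on a finger pad.
Only numpy, scipy, OpenCV 4.12 (cv2) and the standard library are available. Lean on these libraries where they do the work, as an engineer would, in place of code of your own. Each camera call takes 0.05 s, during which the arm holds its last target. There are 200 camera calls.

## Working session

There is one attempt and no reset: what is moved stays moved. The work goes in short steps, Python scripts to look and compute and a shell command to move; the robot and the scene stay as the last step left them, time stands still between calls to the robot, and variables do not carry over. Pictures are saved under pics/ and viewed, at most 10 in all, crops included, and the job is handed in when it is done.

```bash
mkdir -p pics
python3 - <<'E'
from bench import r
import cv2
for n in("side","top"):
    cv2.imwrite(f"pics/{n}0.png",r.snapshot(n)); p=r.camera_params(n); print(n,p["K"],p["dist_coeffs"],p["cam_to_world"])
s=r.state();print(s,r.grasp_offset)
E
```

```text
side [[498.14657842   0.         320.99425594]
 [  0.         498.14657842 206.10048851]
 [  0.           0.           1.        ]] [-0.02500585  0.          0.          0.          0.        ] [[-9.99879416e-01 -1.34981212e-02 -7.67821778e-03  5.38790091e-01]
 [ 1.46774084e-04  4.86202751e-01 -8.73846018e-01  8.96444776e-01]
 [ 1.55284500e-02 -8.73741773e-01 -4.86142142e-01  6.64501484e-01]
 [ 0.00000000e+00  0.00000000e+00  0.00000000e+00  1.00000000e+00]]
top [[399.15938311   0.         324.65237353]
 [  0.         399.15938311 196.33853286]
 [  0.           0.           1.        ]] [0.01726632 0.         0.         0.         0.        ] [[ 2.94042212e-02 -9.77066196e-01  2.10895804e-01  3.40757874e-01]
 [-9.99553525e-01 -2.98616657e-02  1.01599421e-03 -4.59840096e-02]
 [ 5.30500640e-03 -2.10831519e-01 -9.77508019e-01  1.02231627e+00]
 [ 0.00000000e+00  0.00000000e+00  0.00000000e+00  1.00000000e+00]]
{'time': 0.1, 'joints': array([ 1.08221026,  0.62922969,  0.03847216,  1.5182248 , -0.02700859,
        0.99629877, -0.01999991]), 'dq': array([-0.00105516, -0.00082628,  0.00278369, -0.00274616,  0.00238807,
        0.00075041,  0.00129927]), 'joint_torque': array([ 2.51983365e-03, -5.50789332e+01,  1.14761442e+00, -1.87116623e+01,
       -5.20392484e-02,  1.91510475e-02,  8.17105274e-05]), 'eef_pos': array([ 0.26647688, -0.59223499,  0.20467591]), 'orientation': array([-8.00202169e-04,  9.77741947e-01,  2.09809462e-01, -1.83512255e-04]), 'wrist_force': array([ 0.39132371, -0.16950084, -0.621141  ]), 'ft_torque': array([ 0.05335613,  0.02368757, -0.01370236]), 'grip_force': 0.0, 'gripper_width': 0.09412490520482956} 0.0188
```

View pics/side0.png

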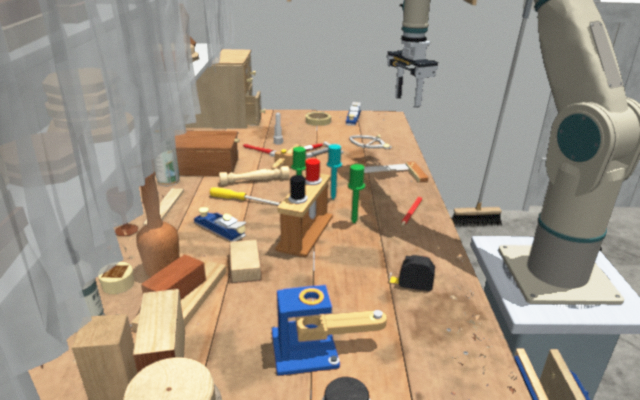

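View pics/top0.png

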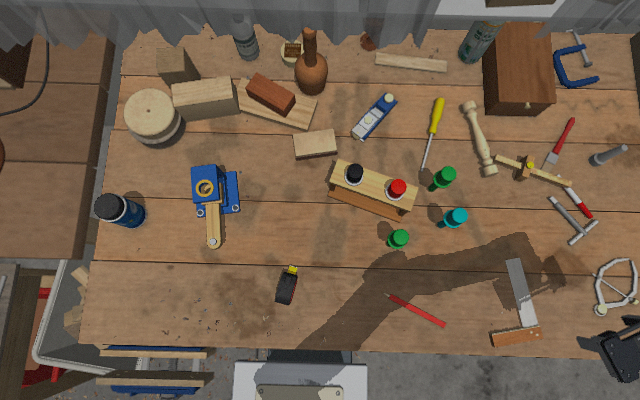

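The side view shows the red knob at about (313,168) and the black one at (298,187), both in the stand. The look-alikes are green at (299,158) and (357,176) and turquoise at (335,155). In the top view red is at (398,188), black at (355,173), green at (445,177) and (399,238), and turquoise at (456,217). Only the red knob in the stand fits the description. The bracket bush is at side (311,297) and top (205,187). I'll confirm this in an enlarged crop.

Run:
```python
import cv2,numpy as np
s=cv2.imread("pics/side0.png");t=cv2.imread("pics/top0.png")
c=lambda im,x,y,w,h:cv2.resize(im[y:y+h,x:x+w],(400,300),interpolation=cv2.INTER_CUBIC)
cv2.imwrite("pics/c.png",np.vstack([np.hstack([c(s,270,140,80,60),c(s,270,275,80,60)]),np.hstack([c(t,335,150,80,60),c(t,170,155,80,60)])]))
```

```text
(no output)
```

View pics/c.png

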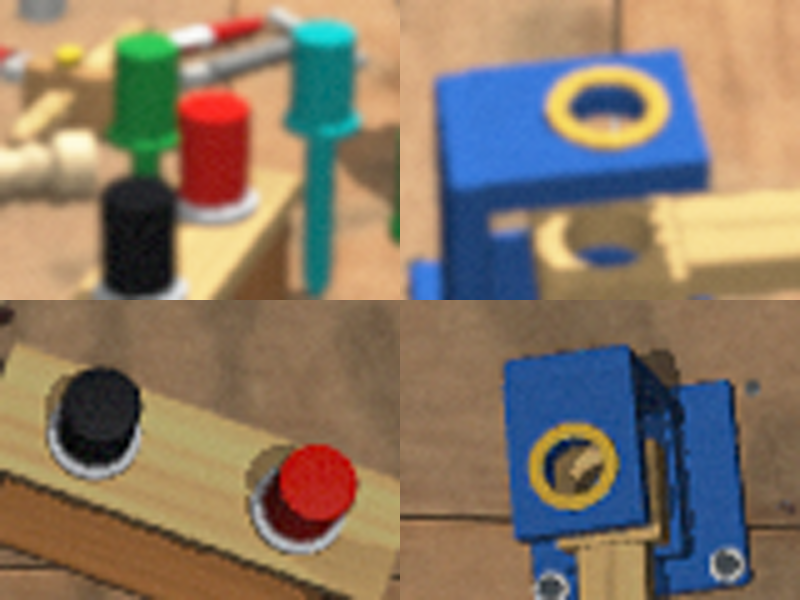

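Confirmed: the red knob sits in the stand with a silver collar. The green and turquoise pins stand elsewhere. The crop gives sub-pixel centres for the knob tops and the bush, so I'll triangulate those.

```bash
cat > h.py <<'E'
from bench import r
import cv2,numpy as np
from scipy.optimize import least_squares
def cam(n):
    p=r.camera_params(n);T=np.linalg.inv(np.array(p["cam_to_world"]))
    return cv2.Rodrigues(T[:3,:3])[0],T[:3,3],np.array(p["K"]),np.array(p["dist_coeffs"])
C={n:cam(n) for n in("side","top")}
def proj(n,X): return cv2.projectPoints(np.array(X,float).reshape(-1,1,3),*C[n])[0].reshape(-1,2)
def tri(s,t):
    o=least_squares(lambda X:np.r_[proj("side",X)[0]-s,proj("top",X)[0]-t],[.5,0,.1])
    return o.x,np.abs(o.fun).max()
def onz(n,uv,z): return least_squares(lambda p:proj(n,[*p,z])[0]-uv,[.5,0]).x
E
python3 - <<'E'
from h import *
np.set_printoptions(precision=4,suppress=True)
for k,s,t,z in(("red",(312.6,160.8),(398.4,185.8),.178),("blk",(297.4,177.6),(354.6,170.2),.178),("bush",(311,295.8),(204.2,187.8),.123)):
    print(k,*tri(s,t),onz("side",s,z),onz("top",t,z))
E
```

```text
red [ 0.5515 -0.2052  0.1763] 0.09760113709069174 [ 0.5512 -0.2011] [ 0.5513 -0.2049]
blk [ 0.5839 -0.1092  0.1772] 0.020238510407295962 [ 0.5838 -0.1076] [ 0.5836 -0.1091]
bush [0.547  0.2338 0.1218] 0.12801945961780348 [0.5472 0.2353] [0.5464 0.2334]
```

```bash
python3 - <<'E'
from h import *
for s,t in(((299,149),(445,175)),((335,147),(456,214)),((357,168),(399,236))): print(tri(s,t))
E
python3 -m jog '[{"tz":0.4},{"tx":0.35,"ty":0.5,"tz":0.4},{"tx":0.7,"ty":1,"tz":0.4},{"tx":0.7,"ty":1,"tz":0.4}]' 1 20
python3 -m jog '[{"tx":0.35,"ty":0.5},{"tx":0.7,"ty":1},{"tx":0.7,"ty":1}]'
python3 -m jog '[{"tx":0.35,"ty":0.5},{"tx":0.7,"ty":1},{"tx":0.7,"ty":1}]'
python3 -m jog '[{"tx":0.35,"ty":0.4},{"tx":0.75,"ty":0.88},{"tx":0.75,"ty":0.88},{"tx":0.75,"ty":0.88},{"tx":0.75,"ty":0.88}]'
```

```text
(array([ 0.58567031, -0.31269277,  0.16071167]), np.float64(0.9930846383097673))
(array([ 0.4949946 , -0.33324768,  0.16059909]), np.float64(0.5047614767877349))
(array([ 0.44371554, -0.20890272,  0.15728984]), np.float64(0.28310183243115716))validation failed for argument at $[0]...
validation failed for argument at $[0]...
validation failed for argument at $[0]...
validation failed for argument at $[0]...
```

```bash
python3 -m jog '[{"tx":0,"ty":0,"tz":0.4,"turn":0},{"tx":0.35,"ty":0.5,"tz":0.4,"turn":0},{"tx":0.7,"ty":1,"tz":0.4,"turn":0},{"tx":0.7,"ty":1,"tz":0.4,"turn":0}]' 1 20
```

```text
time: 0.6
eef_pos: [0.3413, -0.4875, 0.2454]
orientation: [-0.002, 0.977, 0.214, 0.001]
wrist_force: [-0.9, -0.1, 0.6]
gripper_width: 0.094
grip_force: 0.0
```

```bash
python3 -m jog '[{"tx":0.35,"ty":0.5,"tz":0,"turn":0},{"tx":0.7,"ty":1,"tz":0,"turn":0},{"tx":0.7,"ty":1,"tz":0,"turn":0}]'
python3 -m jog '[{"tx":0.35,"ty":0.5,"tz":0,"turn":0},{"tx":0.7,"ty":1,"tz":0,"turn":0},{"tx":0.7,"ty":1,"tz":0,"turn":0}]'
python3 -m jog '[{"tx":0.4,"ty":0.5,"tz":0,"turn":0},{"tx":0.75,"ty":0.88,"tz":0,"turn":0},{"tx":0.75,"ty":0.88,"tz":0,"turn":0},{"tx":0.75,"ty":0.88,"tz":0,"turn":0},{"tx":0.75,"ty":0.88,"tz":0,"turn":0},{"tx":0.75,"ty":0.88,"tz":0,"turn":0}]'
```

```text
time: 0.98
eef_pos: [0.4102, -0.3882, 0.2452]
orientation: [-0.001, 0.977, 0.214, 0.001]
wrist_force: [-1.0, -0.5, -0.3]
gripper_width: 0.094
grip_force: 0.0
time: 1.35
eef_pos: [0.4795, -0.289, 0.2452]
orientation: [-0.001, 0.977, 0.214, 0.001]
wrist_force: [0.0, -0.9, -0.0]
gripper_width: 0.0941
grip_force: 0.0
time: 2.1
eef_pos: [0.5509, -0.2065, 0.2456]
orientation: [0.0, 0.978, 0.208, -0.0]
wrist_force: [0.6, 0.3, 0.8]
gripper_width: 0.0941
grip_force: 0.0
```

```bash
python3 -m jog '[{"tx":0,"ty":0.02,"tz":-0.3,"turn":0},{"tx":0,"ty":0.02,"tz":-0.6,"turn":0},{"tx":0,"ty":0.02,"tz":-0.9,"turn":0},{"tx":0,"ty":0.02,"tz":-1,"turn":0},{"tx":0,"ty":0.02,"tz":-1,"turn":0}]'
python3 -m jog '[{"tx":0,"ty":0,"tz":-0.08,"turn":0},{"tx":0,"ty":0,"tz":-0.08,"turn":0},{"tx":0,"ty":0,"tz":-0.08,"turn":0}]'
python3 -m jog '[{"tx":0,"ty":0,"tz":0,"turn":0},{"tx":0,"ty":0,"tz":0,"turn":0},{"tx":0,"ty":0,"tz":0,"turn":0},{"tx":0,"ty":0,"tz":0,"turn":0},{"tx":0,"ty":0,"tz":0,"turn":0},{"tx":0,"ty":0,"tz":0,"turn":0},{"tx":0,"ty":0,"tz":0,"turn":0},{"tx":0,"ty":0,"tz":0,"turn":0}]' -1 25
```

```text
time: 2.72
eef_pos: [0.5515, -0.2032, 0.1454]
orientation: [-0.0, 0.978, 0.209, -0.0]
wrist_force: [1.2, 0.0, 0.5]
gripper_width: 0.0936
grip_force: 0.0
time: 3.1
eef_pos: [0.552, -0.2028, 0.1379]
orientation: [0.0, 0.978, 0.21, 0.0]
wrist_force: [-0.0, -0.0, -0.2]
gripper_width: 0.0939
grip_force: 0.0
time: 4.1
eef_pos: [0.5519, -0.2031, 0.1375]
orientation: [0.0, 0.978, 0.21, 0.0]
wrist_force: [0.3, -1.4, -1.5]
gripper_width: 0.0358
grip_force: 25.0
```

Gripped at 36 mm, which matches the knob. Now lift.

```bash
python3 -m jog '[{"tx":0,"ty":0,"tz":0.1,"turn":0},{"tx":0,"ty":0,"tz":0.3,"turn":0},{"tx":0,"ty":0,"tz":0.5,"turn":0},{"tx":0,"ty":0,"tz":0.7,"turn":0},{"tx":0,"ty":0,"tz":0.9,"turn":0},{"tx":0,"ty":0,"tz":1,"turn":0},{"tx":0,"ty":0,"tz":1,"turn":0}]'
python3 -m jog '[{"tx":0,"ty":0,"tz":0.3,"turn":0},{"tx":0,"ty":0,"tz":0.6,"turn":0},{"tx":0,"ty":0,"tz":0.9,"turn":0},{"tx":0,"ty":0,"tz":0.9,"turn":0}]'
python3 -m jog '[{"tx":0,"ty":0.3,"tz":0,"turn":0},{"tx":0,"ty":0.7,"tz":0,"turn":0},{"tx":0,"ty":1,"tz":0,"turn":0}]'
python3 -m jog '[{"tx":0,"ty":0.4,"tz":0,"turn":0},{"tx":0,"ty":0.8,"tz":0,"turn":0},{"tx":0,"ty":1,"tz":0,"turn":0}]'
python3 -m jog '[{"tx":0,"ty":0.4,"tz":0,"turn":0},{"tx":0,"ty":0.8,"tz":0,"turn":0},{"tx":0,"ty":1,"tz":0,"turn":0}]'
python3 -m jog '[{"tx":0,"ty":0.4,"tz":0,"turn":0},{"tx":0,"ty":0.8,"tz":0,"turn":0},{"tx":0,"ty":1,"tz":0,"turn":0},{"tx":0,"ty":1,"tz":0,"turn":0}]'
python3 -m jog '[{"tx":-0.03,"ty":0.2,"tz":0,"turn":0},{"tx":-0.05,"ty":0.37,"tz":0,"turn":0},{"tx":-0.05,"ty":0.37,"tz":0,"turn":0},{"tx":-0.05,"ty":0.37,"tz":0,"turn":0},{"tx":-0.05,"ty":0.37,"tz":0,"turn":0},{"tx":-0.05,"ty":0.37,"tz":0,"turn":0}]'
python3 - <<'E'
from h import *
s=r.snapshot("side");t=r.snapshot("top")
cv2.imwrite("pics/s1.png",s);cv2.imwrite("pics/t1.png",t)
p=r.state()["eef_pos"];k=p+[0,0,.017]
print(p)
for n in("side","top"):print(n,proj(n,[k,k-[0,0,.136],[.547,.234,.122]]).round(1))
c=lambda im,x,y,w,h:cv2.resize(im[y:y+h,x:x+w],(400,600),interpolation=cv2.INTER_CUBIC)
cv2.imwrite("pics/c1.png",np.hstack([c(s,250,160,120,180),c(t,145,95,120,180)]))
E
```

```text
time: 4.97
eef_pos: [0.5519, -0.2026, 0.238]
orientation: [0.0, 0.978, 0.21, 0.0]
wrist_force: [0.8, -0.1, -2.9]
gripper_width: 0.0359
grip_force: 25.0
time: 5.48
eef_pos: [0.5526, -0.203, 0.3285]
orientation: [0.001, 0.978, 0.21, 0.001]
wrist_force: [-0.3, 0.3, -4.5]
gripper_width: 0.0356
grip_force: 25.0
time: 5.85
eef_pos: [0.5504, -0.1006, 0.325]
orientation: [-0.001, 0.978, 0.21, -0.002]
wrist_force: [0.2, -0.4, -3.3]
gripper_width: 0.0359
grip_force: 25.0
time: 6.22
eef_pos: [0.5503, 0.0003, 0.325]
orientation: [-0.001, 0.977, 0.212, -0.002]
wrist_force: [-0.6, -1.0, -3.6]
gripper_width: 0.0354
grip_force: 25.0
time: 6.6
eef_pos: [0.5503, 0.0997, 0.3254]
orientation: [-0.001, 0.977, 0.211, -0.002]
wrist_force: [-0.1, -1.7, -2.6]
gripper_width: 0.0356
grip_force: 25.0
time: 7.1
eef_pos: [0.5514, 0.1975, 0.3266]
orientation: [0.0, 0.978, 0.211, -0.001]
wrist_force: [-0.1, -1.1, -2.6]
gripper_width: 0.0359
grip_force: 25.0
time: 7.85
eef_pos: [0.5469, 0.2336, 0.3275]
orientation: [0.0, 0.978, 0.209, 0.0]
wrist_force: [-0.3, -0.6, -2.9]
gripper_width: 0.0358
grip_force: 25.0
[0.54681141 0.23388491 0.32750067]
side [[312.1 177.2]
 [311.5 253.5]
 [311.1 295.8]]
top [[167.5 158.5]
 [192.2 178.2]
 [204.1 187.7]]
```

View pics/c1.png

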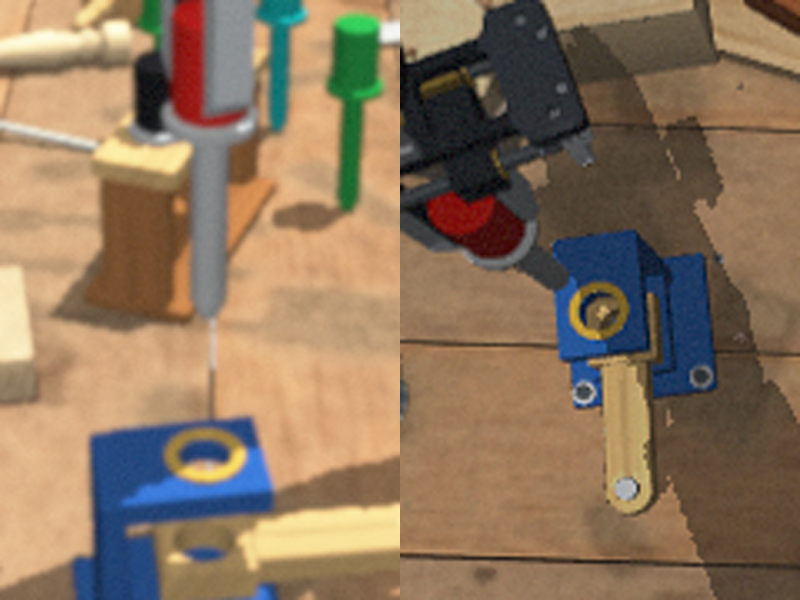

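The pin hangs straight. Its tip is at side (312,255) and top (193,177), within about 1 px of the prediction over the bush, so I'll lower it.

```bash
python3 -m jog '[{"tx":0,"ty":0,"tz":-0.2,"turn":0},{"tx":0,"ty":0,"tz":-0.4,"turn":0},{"tx":0,"ty":0,"tz":-0.6,"turn":0},{"tx":0,"ty":0,"tz":-0.7,"turn":0},{"tx":0,"ty":0,"tz":-0.8,"turn":0},{"tx":0,"ty":0,"tz":-0.9,"turn":0},{"tx":0,"ty":0,"tz":-1,"turn":0},{"tx":0,"ty":0,"tz":-1,"turn":0}]'
```

```text
time: 8.95
eef_pos: [0.5462, 0.234, 0.2266]
orientation: [0.0, 0.978, 0.21, -0.001]
wrist_force: [-0.3, 0.6, -2.8]
gripper_width: 0.0355
grip_force: 25.0
```

```bash
python3 -m jog '[{"tx":0,"ty":0,"tz":-0.1,"turn":0},{"tx":0,"ty":0,"tz":-0.2,"turn":0},{"tx":0,"ty":0,"tz":-0.3,"turn":0},{"tx":0,"ty":0,"tz":-0.4,"turn":0},{"tx":0,"ty":0,"tz":-0.5,"turn":0},{"tx":0,"ty":0,"tz":-0.5,"turn":0}]'
```

```text
time: 9.7
eef_pos: [0.5461, 0.2339, 0.1764]
orientation: [0.0, 0.978, 0.21, -0.001]
wrist_force: [0.5, 0.6, -2.7]
gripper_width: 0.0356
grip_force: 25.0
```

```bash
python3 -m jog '[{"tx":0,"ty":0,"tz":-0.1,"turn":0},{"tx":0,"ty":0,"tz":-0.2,"turn":0},{"tx":0,"ty":0,"tz":-0.3,"turn":0},{"tx":0,"ty":0,"tz":-0.34,"turn":0},{"tx":0,"ty":0,"tz":-0.34,"turn":0},{"tx":0,"ty":0,"tz":-0.34,"turn":0}]'
```

```text
time: 10.45
eef_pos: [0.547, 0.2344, 0.1438]
orientation: [-0.0, 0.978, 0.21, 0.0]
wrist_force: [-0.6, 0.1, -3.5]
gripper_width: 0.0357
grip_force: 25.0
```

Almost home with no contact force. I'll settle it, release and retreat straight up.

```bash
python3 -m jog '[{"tx":0,"ty":0,"tz":-0.02,"turn":0},{"tx":0,"ty":0,"tz":-0.04,"turn":0},{"tx":0,"ty":0,"tz":-0.05,"turn":0},{"tx":0,"ty":0,"tz":-0.05,"turn":0},{"tx":0,"ty":0,"tz":-0.05,"turn":0}]'
python3 -m jog '[{"tx":0,"ty":0,"tz":0,"turn":0},{"tx":0,"ty":0,"tz":0,"turn":0},{"tx":0,"ty":0,"tz":0,"turn":0},{"tx":0,"ty":0,"tz":0,"turn":0},{"tx":0,"ty":0,"tz":0,"turn":0},{"tx":0,"ty":0,"tz":0,"turn":0},{"tx":0,"ty":0,"tz":0,"turn":0},{"tx":0,"ty":0,"tz":0,"turn":0}]' 1
python3 -m jog '[{"tx":0,"ty":0,"tz":0.1,"turn":0},{"tx":0,"ty":0,"tz":0.3,"turn":0},{"tx":0,"ty":0,"tz":0.6,"turn":0},{"tx":0,"ty":0,"tz":1,"turn":0},{"tx":0,"ty":0,"tz":1,"turn":0}]'
python3 -m jog '[{"tx":0,"ty":-0.5,"tz":0.4,"turn":0},{"tx":0,"ty":-1,"tz":0.4,"turn":0},{"tx":0,"ty":-1,"tz":0.4,"turn":0},{"tx":0,"ty":-1,"tz":0.4,"turn":0},{"tx":0,"ty":-1,"tz":0.4,"turn":0},{"tx":0,"ty":-1,"tz":0.4,"turn":0}]'
python3 - <<'E'
from h import *
s=r.snapshot("side");t=r.snapshot("top")
for n in("side","top"):print(n,proj(n,[[.547,.234,.179],[.5839,-.1092,.1772]]).round(1))
c=lambda im,x,y,w,h:cv2.resize(im[y:y+h,x:x+w],(400,600),interpolation=cv2.INTER_CUBIC)
cv2.imwrite("pics/c2.png",np.hstack([c(s,250,200,120,180),c(t,145,95,120,180)]))
E
```

```text
time: 11.08
eef_pos: [0.5467, 0.2342, 0.1385]
orientation: [0.0, 0.978, 0.21, -0.0]
wrist_force: [-0.4, -0.3, -2.1]
gripper_width: 0.0355
grip_force: 25.0
time: 12.08
eef_pos: [0.5467, 0.2342, 0.1385]
orientation: [-0.0, 0.978, 0.21, 0.0]
wrist_force: [-0.8, -0.3, 1.1]
gripper_width: 0.094
grip_force: 0.0
time: 12.7
eef_pos: [0.5489, 0.2353, 0.2425]
orientation: [-0.001, 0.978, 0.21, 0.004]
wrist_force: [-0.5, -0.2, 0.2]
gripper_width: 0.0941
grip_force: 0.0
time: 13.45
eef_pos: [0.5464, 0.1355, 0.2781]
orientation: [-0.0, 0.978, 0.211, -0.0]
wrist_force: [-0.3, -0.0, -0.0]
gripper_width: 0.0938
grip_force: 0.0
side [[311.3 268.4]
 [297.4 177.6]]
top [[196.5 181.6]
 [354.6 170.2]]
```

View pics/c2.png

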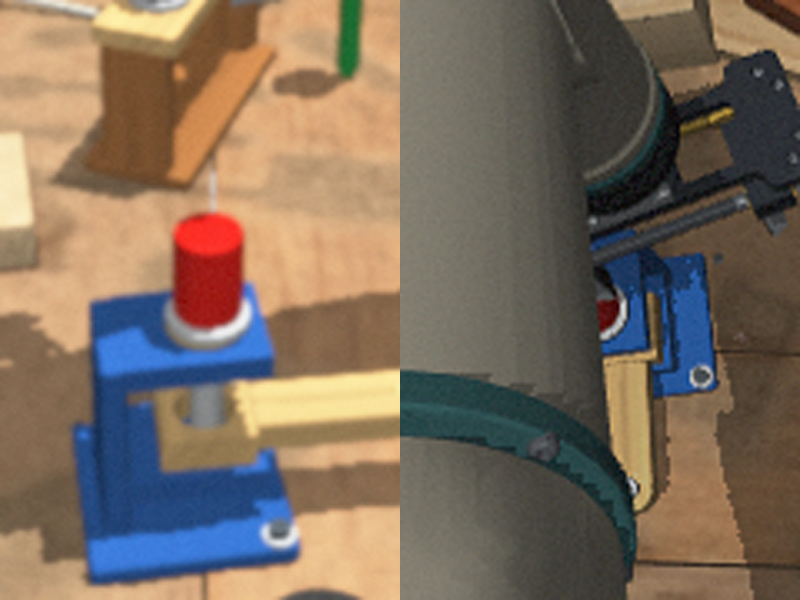

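The knob top is at side (312,268) against a predicted (311,268). The collar sits on the bush, the shaft shows in the eye, and the gripper is clear.

```bash
python3 -c "
from bench import r
print(r.sign_off())"
```

```text
the job is handed in; nothing more can be done
None
```

The long red-knobbed pin is threaded through both bores with its collar on the bush and released. The robot is clear, the short pin was left alone, and the job is handed in; no verdict was returned.

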